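# Slide the spoon-forming board home and swing its keeper across

### The job

With closed fingertips, gently push the wooden spoon-forming board by the raised bar at its rear edge along its rails until you feel it drop into the locating notches; do not shove it on past them. Then push the steel keeper by its upright pin all the way round to its stop, so that it lies across the board, and leave everything. The board may only be pushed, never lifted, and the bowl, stake, spoons, hammer, cup and tin round about stay where they are.

Things in the scene. Friction and masses are not known exactly. Their poses are not given: they have to be found in the camera images.
- bed: Fixed sliding bed: wooden base 380 x 290 x 20 mm (local x -190..190, y -130..160) with steel rails along its x axis, tops 40 mm above the table, between two side guides 143 mm apart, 56 mm tall. Origin on the table under the middle of the rails; x is the direction the board must slide (roughly to the robot's right), z up. The rails run on past the notches to x = 180 mm, with no other stop.
- seat (a point): Where the board's origin lies once home: on the bed at local x = 60 mm, y = 0, 33 mm above the table (play 3 mm either way along x). The notches in the rails are 7 mm deep and 20 mm long; the feet drop into all four at once, so the board drops level by 7 mm.
- board: Loose wooden board 150 (x) x 140 (y) x 16 mm, about 0.6 kg, on four feet 8 mm tall; flat steel die plate and brass spoon blank fixed on top. Origin under its centre at the foot soles: 40 mm above the table while sliding, 33 mm once home. x = slide direction. It starts 90 to 150 mm short of home, 1.5 mm from each guide. Sliding takes 2 to 7 N; once home, its feet stop against the notch walls.
- push_bar (a point): Top middle of the rear face of the board's push bar, a wooden bar 16 (x) x 90 (y) mm standing 22 mm above the board's top, flush with its rear edge. The point is 75 mm behind the board's origin (local x = -75 mm, y = 0) and 46 mm above it; the flat face to push on, facing -x, runs from here 38 mm down.
- keeper (a joint): Angle of the keeper, a level steel bar 14 mm wide, 8 mm thick, outside the guide on the robot's side. Grows anticlockwise from above: 0 = along the bed's +x, 1.57 = along the bed's +y, across the board, at its stop. Starts at -0.5 to 0.1, stays where left; about 1 N at the pin turns it. Its underside, 59.5 mm above the table, passes 2.5 mm over the board once home but strikes it if not dropped.
- keeper_pivot (a point): Pivot axis of the keeper, fixed to the bed at local x = 80 mm, y = -92 mm; the point is at the height of the keeper's top face, 67.5 mm above the table.
- keeper_pin (a point): Centre of the top of the upright steel pin near the keeper's free end: 14 mm diameter, standing 30 mm above the keeper's top face (top 97.5 mm above the table), 52 mm from the pivot axis; the keeper ends 10 mm beyond it.
- bowl: Bystander: small steel bowl, 60 mm wide, 28 mm tall, standing on the bed's base beyond the far guide. Origin under its centre.
- stake: Bystander: small steel doming stake, 36 mm wide, 66 mm tall, upright on the bed's base beyond the far guide. Origin under its centre.
- spoon_a: Bystander: brass spoon, 150 mm long, flat on the table at the left. Origin under its middle.
- spoon_b: Bystander: brass spoon, 150 mm long, flat on the table at the left. Origin under its middle.
- hammer: Bystander: hammer, 260 mm long, lying on the table at the right near the robot. Origin under its middle.
- cup: Bystander: copper cup, 72 mm wide, 75 mm tall, on the table at the left. Origin under its centre.
- tin: Bystander: aluminium tin, 70 mm wide, 100 mm tall, on the table at the left. Origin under its centre.
There are look-alikes about, which are no part of the job. What is shaped like the board but blue is not meant.

How it is judged:
By the outcome, as a careful person would: the job done as asked, in the order asked, and still so for the second after the job is handed in, with the robot touching nothing.
It also fails if it takes over 54 s, if anything falls off the work surface, if the arm or the gripper's body presses on something with over 40 N, if the wrist force passes 120 N, or if a joint passes its speed limit or range.

### The arm

A 6-joint arm with a two-finger parallel gripper is mounted at the origin on the work surface. World frame = base frame: x ahead of the robot, y to its left, z up, the work surface at z = 0. Lengths are in mm, angles in rad, forces in N, time in s.
With the tool pointing down it reaches from about 300 to 825 mm from the base axis. Payload 5.4 kg.
Tool frame: the origin (TCP) lies midway between the tips of the shut fingers; the grasp point (between the pads) lies robot.tcp_to_grasp behind it (robot.tcp_to_grasp is the distance from the TCP to the grasp point, in mm); z points along the fingers, y is the line along which they close (so a half turn about z gives the same grasp; the last joint's range is limited). The gripper opens to 92 mm and grips with 3 to 60 N. Pads are 20 mm wide; open, the fingers measure 128 mm over their backs; the gripper's body (75 mm by 189 mm) begins 69 mm behind the grasp point.
Start: joints at [-1.413, 0.158, 1.597, -0, 1.386, -0.21], TCP at [206.725, -536.536, 214.601] pointing down, gripper open.
Joint ranges: [-2.91, 2.91], [-0.94, 2.29], [0.18, 2.7], [-1.29, 4.43], [0.17, 2.64], [-3, 3]. Speed limits (rad/s): [2.57, 2.57, 3.14, 3.14, 3.14, 3.14].

### API

Orientations are given as a 3x3 rotation matrix whose columns are the frame's x, y, z axes.
In Python, from rig import robot gives the robot as it stands.
- The arm moves only by the tool drive_tool, never from a script. Its argument "plan" is a list of rows, each an object with "dp": the shift along the world's x, y, z in mm, a list of three; "twist": the turn about the world's z in degrees. A call has 1 to 10 rows; each row is the pose to reach, as a shift and turn from the pose commanded when the call began; what a row does not reach only later rows make up. A row lasts 1/8 s, in which the tool goes at most 62.5 mm and 10.7 degrees, less where a joint would pass 70% of its speed; a pose out of reach is approached as far as the arm can. A call with a gripper value outside its range is refused whole. "claw" is the finger opening in mm, from 0 to 91.9, set as the call begins (left out, the last holds). The fingers move at their own pace and stop on an object; "squeeze" is the grip in N (left out, the last holds). Time passes only in rows, so rows that repeat a pose let the fingers close. It gives the time, the measured TCP pose, the force, the opening and the grip force at its end, in the units of the state.
- robot.observe(): the state, without advancing time (a new reading comes with each control period).
- robot.get_image(name): name is "scene" or "top" or "wrist"; returns a dict with "pixels" (400x640x3 uint8, blue, green, red), "z_map" (400x640 float32, mm along the optical axis (not along the pixel's ray), 0 where there is no reading), "vfov" (degrees; the focal length in pixels is half the picture's height over the tangent of half this angle, whatever the lens; pixels are square), "cx", "cy" (the principal point, pixels), "T" (4x4, takes a point from camera to world coordinates); the wrist camera has in their place "tool_from_camera" (4x4, takes a point from camera to tool coordinates, whose origin is the TCP and whose axes are the flange's). Camera axes: x right, y up, looking along -z (the intrinsics and any distortion apply to the point x, -y, -z); pixel columns grow to the right and rows downward; lengths in mm; the calibration is good to about 2 mm. A picture is of the moment at which its call begins: read the wrist's pose just before it.
- robot.sign_off(): hands the job in; it is judged then, once.
The state is a dict: "t": time; "joint_positions": joint angles; "joint_velocities": joint speeds; "tau": joint torques, N m; "position": TCP position; "orientation": TCP orientation; "force": force on the tool from outside, world axes, zero at the start; "ft_torque": the same for the moment, N m; "finger_gap": opening from 0.0 (shut) to 1.0 (fully open); "grip_force": force on a finger pad.
Only numpy, scipy, OpenCV 4.12 (cv2) and the standard library are available. Lean on these libraries where they do the work, as an engineer would, in place of code of your own. Each camera call takes 0.05 s, during which the arm holds its last target. There are 200 camera calls.

## Working session

There is one attempt and no reset: what is moved stays moved. The work goes in short steps, Python scripts to look and compute and a tool call to move; the robot and the scene stay as the last step left them, time stands still between calls to the robot, and variables do not carry over. Pictures are saved under pics/ and viewed, at most 10 in all, crops included, and the job is handed in when it is done.

Besides the shell and the picture viewer there is one more tool, called after "Call:" in YAML: its name, and indented under it one key for each argument. drive_tool: Moves the arm, as the interface text tells. Its arguments: {"type":"object","properties":{"plan":{"type":"array"},"claw":{"type":"number"},"squeeze":{"type":"number"}},"required":["plan"]}

```bash
ls; mkdir -p pics; cat > h.py <<'E'
import numpy as np, cv2
from rig import robot
def cam(n):
    im=robot.get_image(n); return im
def K(im):
    h=im["pixels"].shape[0]; f=h/2/np.tan(np.radians(im["vfov"])/2); return f,im["cx"],im["cy"]
def pts(im,T=None):
    T=im["T"] if T is None else T
    f,cx,cy=K(im); z=im["z_map"]; v,u=np.mgrid[:z.shape[0],:z.shape[1]]
    P=np.stack([(u-cx)/f*z,-(v-cy)/f*z,-z,np.ones_like(z)],-1)
    return (P@np.array(T).T)[...,:3]
E
python3 - <<'E'
from h import *
for n in("top","scene"):
    im=cam(n); np.savez(n+".npz",**{k:v for k,v in im.items()}); cv2.imwrite(f"pics/{n}0.png",im["pixels"])
    print(n,[k for k in im],im["vfov"],im["cx"],im["cy"],(im["z_map"]>0).mean(), {k:im[k] for k in im if k not in("pixels","z_map")})
s=robot.observe();print({k:np.round(v,3).tolist() for k,v in s.items()})
E
```

```text
pics
top ['pixels', 'z_map', 'vfov', 'cx', 'cy', 'T'] 55.63217488998066 315.6169248750201 195.80142714104082 0.99587890625 {'vfov': 55.63217488998066, 'cx': 315.6169248750201, 'cy': 195.80142714104082, 'T': array([[-1.17335858e-02,  9.99560473e-01, -2.72246944e-02,
         4.68289163e+02],
       [-9.99865395e-01, -1.20407203e-02, -1.11450899e-02,
         2.59687957e+01],
       [-1.14679962e-02,  2.70902579e-02,  9.99567208e-01,
         1.20548931e+03],
       [ 0.00000000e+00,  0.00000000e+00,  0.00000000e+00,
         1.00000000e+00]])}
scene ['pixels', 'z_map', 'vfov', 'cx', 'cy', 'T'] 56.76751394834757 310.0110613750633 194.33385631007047 0.99591015625 {'vfov': 56.76751394834757, 'cx': 310.0110613750633, 'cy': 194.33385631007047, 'T': array([[-1.62731788e-02, -6.35691308e-01,  7.71771822e-01,
         1.36597225e+03],
       [ 9.99602761e-01,  7.42057068e-03,  2.71892626e-02,
         8.14728096e+01],
       [-2.30109653e-02,  7.71907699e-01,  6.35318030e-01,
         8.10255339e+02],
       [ 0.00000000e+00,  0.00000000e+00,  0.00000000e+00,
         1.00000000e+00]])}
{'t': 0.1, 'joint_positions': [-1.413, 0.159, 1.598, -0.0, 1.386, -0.21], 'joint_velocities': [-0.002, -0.0, -0.002, 0.0, 0.001, 0.001], 'tau': [0.001, -38.65, -32.296, 0.07, 0.034, -0.0], 'position': [206.645, -535.984, 213.745], 'orientation': [[0.933, 0.36, -0.0], [0.36, -0.933, 0.002], [0.0, -0.002, -1.0]], 'force': [-0.478, -0.136, 0.237], 'ft_torque': [-0.038, 0.016, -0.066], 'grip_force': 0.0, 'finger_gap': 0.999}
```

View pics/top0.png

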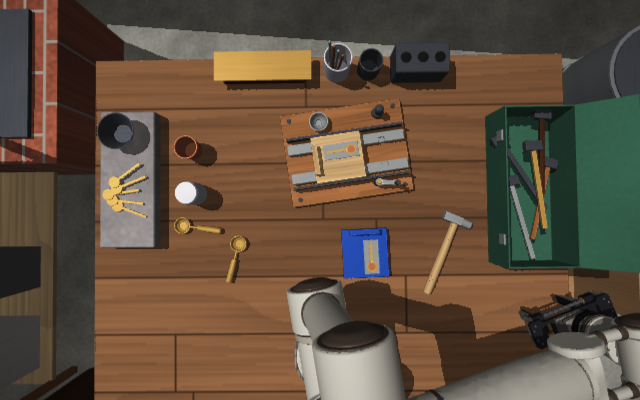

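View pics/scene0.png

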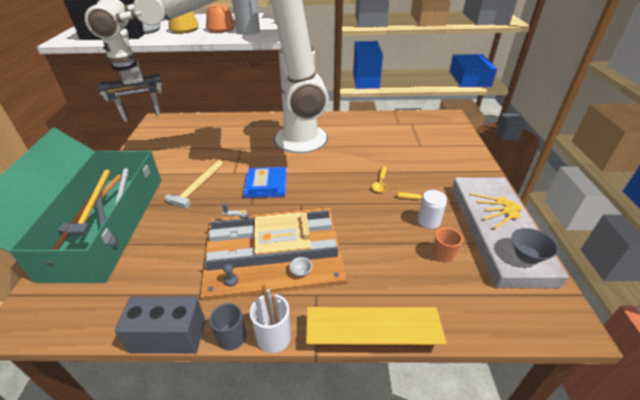

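The top view shows the bed around (346,153) px, the board at (338,157) with its bar on the left at about (318,160), and the keeper at about (390,183). Next I get heights and outlines from the depth map.

```bash
python3 - <<'E'
from h import *
im=dict(np.load("top.npz")); P=pts(im); 
sl=(slice(90,215),slice(270,425))
Z=P[...,2]; px=im["pixels"][sl]; zz=np.clip(Z[sl]*2.4,0,255).astype(np.uint8)
a=cv2.resize(px,None,fx=5,fy=5,interpolation=cv2.INTER_CUBIC)[:,:775]
cv2.imwrite("pics/crop.png",a)
m=np.zeros(Z.shape,bool); m[sl]=True
print("table z",np.median(Z[220:235,260:330]))
# bed base outline
b=((Z>10)&(Z<130)&m).astype(np.uint8); b=cv2.morphologyEx(b,cv2.MORPH_OPEN,np.ones((3,3)))
c=max(cv2.findContours(b,0,1)[0],key=cv2.contourArea)
def fit(sel):
    Q=P[sel][:,:2].astype(np.float32); r=cv2.minAreaRect(Q); return np.round(r[0],1),np.round(r[1],1),round(r[2],2),len(Q)
M=np.zeros(Z.shape,np.uint8); cv2.drawContours(M,[c],-1,1,-1)
print("bed",fit(M>0))
for lo,hi in((15,25),(36,44),(50,60),(60,70),(75,92)):
    sel=m&(Z>lo)&(Z<hi); n,l,st,ce=cv2.connectedComponentsWithStats(sel.astype(np.uint8))
    for i in range(1,n):
        if st[i,4]>12: print(lo,hi,st[i],fit(l==i), np.round(np.median(Z[l==i]),1))
E
```

```text
table z 0.5310895900934156
bed (array([632. , -58.7]), array([301.3, 380.7]), 7.86, 11144)
15 25 [ 280   98  134  109 4744] (array([637.3, -57.9]), array([290.5, 380.6]), 7.78, 4744) 20.5
15 25 [316 120   6   6  15] (array([730.2,  26.4]), array([13.4, 15.4]), 10.94, 15) 22.9
15 25 [ 360  125   51   52 1091] (array([ 640.4, -178.4]), array([143.8, 143.2]), 7.06, 1091) 20.9
36 44 [372 108   9   9  28] (array([ 754.9, -148.5]), array([26.5, 17. ]), 44.61, 28) 38.9
36 44 [311 113  16  13  43] (array([740.5,  25.6]), array([48.1, 28.5]), 68.0, 43) 38.8
36 44 [360 128  44  17 364] (array([ 682.1, -166.5]), array([ 30.3, 133. ]), 7.98, 364) 40.8
36 44 [287 142  25  14 211] (array([647.2,  88. ]), array([30.9, 73.4]), 8.07, 211) 40.2
36 44 [364 157  44  16 361] (array([ 592.8, -178.7]), array([ 30.1, 133.2]), 7.86, 361) 40.3
36 44 [291 171  26  13 218] (array([558.3,  75.9]), array([30.3, 73.9]), 8.16, 218) 40.6
50 60 [286 121 117  20 319] (array([695.4, -50.2]), array([ 12. , 357.8]), 7.57, 319) 56.2
50 60 [376 170  35   8  88] (array([ 564.5, -196.2]), array([  8.2, 103.9]), 7.83, 88) 56.2
50 60 [293 176  79  14 218] (array([540.7, -11.3]), array([ 11.1, 239.8]), 7.88, 218) 56.3
60 70 [ 310  130   56   53 2043] (array([619.8, -29.1]), array([143.9, 149.9]), 7.84, 2043) 64.9
60 70 [375 178  21   7  76] (array([ 541.1, -169.9]), array([59.6, 18.1]), 88.9, 76) 67.6
75 92 [375 104   9   9  59] (array([ 759.3, -153.3]), array([22.7, 25.3]), 62.58, 59) 82.1
75 92 [311 144  10  31 165] (array([608.5,  37.2]), array([89.9, 16. ]), 7.74, 165) 86.4
```

View pics/crop.png

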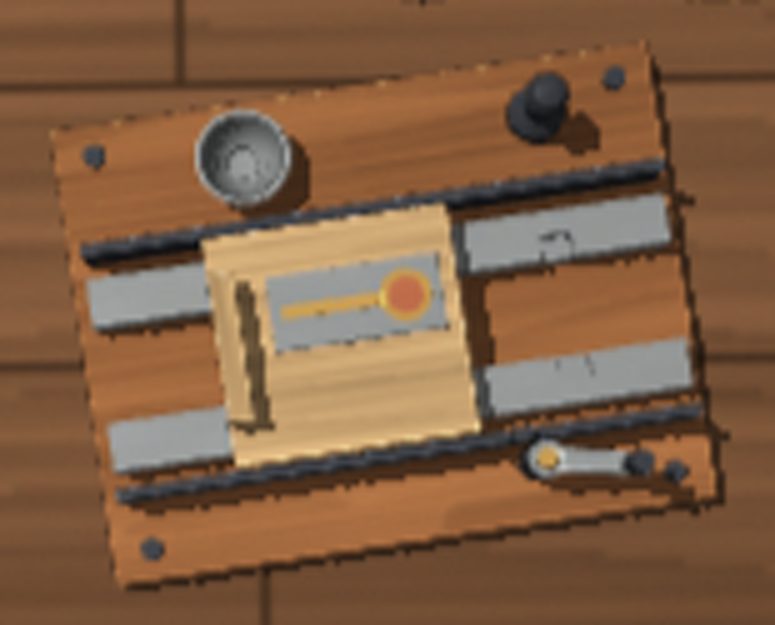

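The crop shows the board bar at crop (250,355), the keeper's brass pivot at (548,457), its dark pin at (638,462), and the notches ahead. The bed x axis is about (0.136, -0.991), its origin is about (622.4, -59.9), and the board has about 91 mm to go. Next I measure the pin and the height of the path.

```bash
python3 - <<'E'
from h import *
im=dict(np.load("top.npz")); P=pts(im); Z=P[...,2]
w=np.zeros(Z.shape,bool); w[172:195,370:412]=True
for lo,hi in((69,75),(85,110)):
    s=w&(Z>lo)&(Z<hi); print(lo,s.sum(), np.round(P[s].mean(0),1) if s.any() else "")
k=w&(Z>64)&(Z<72); Q=P[k][:,:2]; print("keeper pts",np.round(Q.min(0)),np.round(Q.max(0)))
A=np.array([622.4,-59.9]); ex=np.array([.136,-.991]); ey=np.array([.991,.136])
pv=A+80*ex-92*ey; s=w&(Z>85)&(Z<110); d=P[s].mean(0)[:2]-pv; print(pv,np.hypot(*d),np.arctan2(d@ey,d@ex))
# heights near path
for x,y in((260,-560),(400,-560),(600,-560),(300,-700)):
    m=(abs(P[...,0]-x)<40)&(abs(P[...,1]-y)<40); print(x,y,np.round(Z[m].max()) if m.any() else None)
print(robot.tcp_to_grasp)
E
```

```text
69 46 [ 542.  -164.2   70.8]
85 20 [ 537.9 -202.4   97.8]
keeper pts [ 532. -211.] [ 560. -134.]
[ 542.108 -151.692] 50.846020720417215 -0.21914001076875614
260 -560 541.0
400 -560 130.0
600 -560 116.0
300 -700 172.0
18.700000000000003
```

Call:
drive_tool:
  plan:
    - {"dp": [10,40,0],"twist": 0}
    - {"dp": [25,90,0],"twist": 8}
    - {"dp": [45,145,0],"twist": 16}
    - {"dp": [75,198,0],"twist": 24}
    - {"dp": [110,248,0],"twist": 32}
    - {"dp": [150,292,0],"twist": 40}
    - {"dp": [190,336,0],"twist": 48}
    - {"dp": [230,380,0],"twist": 56}
    - {"dp": [270,424,0],"twist": 64}
    - {"dp": [305,468,0],"twist": 72}
  claw: 0
  squeeze: 20

```text
t: 1.35
position: [512.7, -66.7, 214.2]
orientation: [[-0.059, 0.998, -0.0], [0.998, 0.059, -0.0], [-0.0, -0.0, -1.0]]
force: [0.3, -0.7, -0.7]
finger_gap: 0.006
grip_force: 0.0
```

Call:
drive_tool:
  plan:
    - {"dp": [30,45,0],"twist": 4.4}
    - {"dp": [60,93,0],"twist": 4.4}
    - {"dp": [92,143,-20],"twist": 4.4}
    - {"dp": [92,143,-70],"twist": 4.4}
    - {"dp": [92,143,-115],"twist": 4.4}
    - {"dp": [92,143,-130],"twist": 4.4}
    - {"dp": [92,143,-130],"twist": 4.4}

```text
t: 2.22
position: [603.2, 74.3, 84.2]
orientation: [[-0.13, 0.992, -0.002], [0.992, 0.13, 0.0], [0.0, -0.002, -1.0]]
force: [-0.2, 0.1, 0.9]
finger_gap: 0.003
grip_force: 0.0
```

```bash
cat > w.py <<'E'
import sys
from h import *
s=robot.observe(); im=cam("wrist"); cv2.imwrite("pics/%s.png"%sys.argv[1],im["pixels"])
T=np.eye(4); T[:3,:3]=s["orientation"]; T[:3,3]=s["position"]
P=pts(im,T@np.array(im["tool_from_camera"])); np.savez("w.npz",P=P,px=im["pixels"])
print(np.round(s["position"],1),np.round(s["orientation"],3).tolist(),np.round(s["force"],1))
A=np.array([622.4,-59.9]); ex=np.array([.136,-.991]); ey=np.array([.991,.136])
X=(P[...,:2]-A)@ex; Y=(P[...,:2]-A)@ey; Z=P[...,2]
def r(n,m):
    if m.sum()>30: print(n,m.sum(),"x",np.round(np.percentile(X[m],[1,50,99]),1),"y",np.round(np.percentile(Y[m],[1,50,99]),1),"z",np.round(np.median(Z[m]),1))
v=im["z_map"]>0
r("bar",v&(abs(Y)<55)&(Z>71)&(Z<95)&(X<10)&(X>-115))
r("boardtop",v&(abs(Y)<69)&(Z>50)&(Z<68)&(X>-120)&(X<150))
r("guides+",v&(Y>70)&(Y<85)&(Z>50)&(Z<60)); r("guides-",v&(Y<-70)&(Y>-85)&(Z>50)&(Z<60))
E
python3 w.py w1
```

```text
[603.2  74.3  84.2] [[-0.13, 0.992, -0.002], [0.992, 0.13, 0.0], [0.0, -0.002, -1.0]] [-0.2  0.1  0.9]
boardtop 857 x [-107.9  -51.9  -34. ] y [-57.2   0.1  64.8] z 65.3
guides+ 1390 x [-181.2 -147.6 -109.1] y [72.4 75.6 80.5] z 55.7
guides- 1316 x [-181.2 -148.2 -110.4] y [-77.9 -73.2 -70. ] z 55.6
```

Call:
drive_tool:
  plan:
    - {"dp": [0,0,-20],"twist": 0}
    - {"dp": [0,0,-27],"twist": 0}
    - {"dp": [1.1,-8,-27],"twist": 0}
    - {"dp": [1.9,-14,-27],"twist": 0}
    - {"dp": [2.3,-17,-27],"twist": 0}
    - {"dp": [2.7,-20,-27],"twist": 0}
    - {"dp": [3.0,-22,-27],"twist": 0}
    - {"dp": [3.3,-24,-27],"twist": 0}
    - {"dp": [3.6,-26,-27],"twist": 0}
    - {"dp": [3.8,-28,-27],"twist": 0}

```text
t: 3.52
position: [607.8, 47.0, 58.1]
orientation: [[-0.13, 0.991, 0.001], [0.991, 0.13, 0.001], [0.001, 0.001, -1.0]]
force: [-1.9, 4.8, 4.8]
finger_gap: 0.006
grip_force: 2.6
```

```bash
cat > t.py <<'E'
import sys
from h import *
im=cam("top"); P=pts(im); Z=P[...,2]
A=np.array([622.4,-59.9]); ex=np.array([.136,-.991]); ey=np.array([.991,.136])
X=(P[...,:2]-A)@ex; Y=(P[...,:2]-A)@ey
b=(abs(Y)<69)&(X>-120)&(X<150)
hsv=cv2.cvtColor(im["pixels"],cv2.COLOR_BGR2HSV)
m=b&(Z>50)&(Z<70)&(abs(Y)<65)
q=m&(Y>-60)&(Y<60); 
print("board front edge x",np.round(np.percentile(X[q],[95,98,99.5]),1),"rear",np.round(np.percentile(X[q],[0.5,2]),1),"top z",np.round(np.median(Z[q&(abs(Y)>40)]),2), "near front z",np.round(np.median(Z[q&(X>np.percentile(X[q],85))]),2))
r=hsv[...,0]; blank=b&(r<12)&(hsv[...,1]>120)&(hsv[...,2]>120)&(Z>50)
s=(P[...,:2]-A)[blank&(Z<75)]; print("copper",len(s),np.round([np.median(s@ex),np.median(s@ey)],1))
cv2.imwrite("pics/%s.png"%sys.argv[1],cv2.resize(im["pixels"][90:215,270:425],None,fx=4,fy=4,interpolation=cv2.INTER_CUBIC))
s=robot.observe(); p=np.array(s["position"])[:2]-A; print("tcp",np.round([p@ex,p@ey],1),np.round(s["force"],1))
E
python3 t.py t1; python3 -c "
from h import *
im=dict(np.load('top.npz'));P=pts(im);Z=P[...,2];A=np.array([622.4,-59.9]); ex=np.array([.136,-.991]); ey=np.array([.991,.136])
X=(P[...,:2]-A)@ex; Y=(P[...,:2]-A)@ey;q=(abs(Y)<60)&(X>-120)&(X<150)&(Z>50)&(Z<70);print(np.percentile(X[q],[95,98,99.5]),np.percentile(X[q],[0.5,2]),np.median(Z[q&(abs(Y)>40)]))"
```

```text
board front edge x [48.5 50.7 52.3] rear [-92.4 -57.5] top z 64.59 near front z 64.34
copper 34 [19.8 16.7]
tcp [-1.076e+02  1.000e-01] [-0.3  4.   3.9]
[37.10382596 41.12915996 43.33976758] [-103.09697928  -93.22424529] 64.60910101336117
```

Call:
drive_tool:
  plan:
    - {"dp": [0.7,-5,0],"twist": 0}
    - {"dp": [1.5,-11,0],"twist": 0}
    - {"dp": [2.3,-17,0],"twist": 0}
    - {"dp": [3.2,-23,0],"twist": 0}
    - {"dp": [4.0,-29,0],"twist": 0}
    - {"dp": [4.8,-35,0],"twist": 0}
    - {"dp": [5.6,-41,0],"twist": 0}
    - {"dp": [6.4,-47,0],"twist": 0}
    - {"dp": [7.1,-52,0],"twist": 0}
    - {"dp": [7.8,-57,0],"twist": 0}

```text
t: 4.82
position: [615.5, -10.1, 58.0]
orientation: [[-0.13, 0.991, 0.0], [0.991, 0.13, 0.001], [0.001, 0.0, -1.0]]
force: [-0.3, 5.5, 3.7]
finger_gap: 0.006
grip_force: 2.7
```

```bash
python3 t.py t2
```

```text
board front edge x [106.7 109.2 110.1] rear [-36.7 -16.6] top z 64.49 near front z 64.43
copper 32 [77.  16.3]
tcp [-49.4  -0. ] [0.1 5.  3.9]
```

Call:
drive_tool:
  plan:
    - {"dp": [0.3,-2,0],"twist": 0}
    - {"dp": [0.5,-4,0],"twist": 0}
    - {"dp": [0.8,-6,0],"twist": 0}
    - {"dp": [1.1,-8,0],"twist": 0}
    - {"dp": [1.4,-10,0],"twist": 0}
    - {"dp": [1.6,-12,0],"twist": 0}
    - {"dp": [1.9,-14,0],"twist": 0}
    - {"dp": [2.2,-16,0],"twist": 0}
    - {"dp": [2.5,-18,0],"twist": 0}

```text
t: 6.0
position: [617.8, -28.1, 57.7]
orientation: [[-0.13, 0.991, -0.0], [0.991, 0.13, 0.001], [0.001, -0.0, -1.0]]
force: [-1.4, 5.1, 3.7]
finger_gap: 0.006
grip_force: 2.6
```

```bash
python3 t.py t3
```

```text
board front edge x [125.  127.2 128.5] rear [-20.4 -10. ] top z 64.38 near front z 64.49
copper 33 [95.3 16.3]
tcp [-31.9  -0.2] [-0.8  4.7  3.7]
```

Call:
drive_tool:
  plan:
    - {"dp": [0.1,-1,0],"twist": 0}
    - {"dp": [0.3,-2,0],"twist": 0}
    - {"dp": [0.4,-3,0],"twist": 0}

```text
t: 6.42
position: [618.1, -31.7, 57.4]
orientation: [[-0.13, 0.991, -0.0], [0.991, 0.13, -0.001], [-0.001, -0.0, -1.0]]
force: [0.8, -0.7, 0.8]
finger_gap: 0.001
grip_force: 0.0
```

Call:
drive_tool:
  plan:
    - {"dp": [0.1,-0.5,0],"twist": 0}
    - {"dp": [0.1,-1,0],"twist": 0}

```text
t: 6.68
position: [618.0, -32.5, 57.3]
orientation: [[-0.13, 0.992, -0.001], [0.992, 0.13, 0.0], [0.0, -0.001, -1.0]]
force: [-0.0, 3.6, 0.8]
finger_gap: 0.007
grip_force: 1.7
```

```bash
python3 t.py t4
```

```text
board front edge x [129.6 131.3 132.4] rear [-15.   -5.6] top z 57.75 near front z 57.81
copper 30 [101.   15.5]
tcp [-27.6  -0.6] [-0.2  3.5  1.1]
```

The board top fell from 64.4 to 57.8 mm, level, and the board is at about local x = 58–60, so it is home. I back off next and prepare the keeper push.

Call:
drive_tool:
  plan:
    - {"dp": [-0.7,5,0],"twist": 0}
    - {"dp": [-2,15,0],"twist": 0}
    - {"dp": [-3.4,25,0],"twist": 0}
    - {"dp": [-3.4,25,30],"twist": 0}
    - {"dp": [-3.4,25,75],"twist": 0}
    - {"dp": [-3.4,25,92],"twist": 0}
    - {"dp": [-3.4,25,92],"twist": 0}

```text
t: 7.6
position: [615.6, -7.4, 150.5]
orientation: [[-0.13, 0.991, 0.002], [0.991, 0.13, -0.001], [-0.001, 0.002, -1.0]]
force: [-0.5, 0.5, -1.3]
finger_gap: 0.004
grip_force: 0.0
```

```bash
python3 t.py t5; python3 - <<'E'
from h import *
im=cam("top"); P=pts(im); Z=P[...,2]
w=np.zeros(Z.shape,bool); w[168:195,368:412]=True; s=w&(Z>85)&(Z<110)
print("pin",s.sum(),np.round(P[s].mean(0),1) if s.any() else "")
o=robot.observe(); print(np.round(o["joint_positions"],2),np.round(o["position"],1))
pv=np.array([542.1,-151.7])
for a in np.radians([-94.8,-84,-74,-64,-54,-44,-34,-24,-14,-4,4,7.8,9]):
    d=np.array([np.cos(a),np.sin(a)]); t=np.array([-d[1],d[0]])
    print(round(np.degrees(a),1),np.round(pv+55*d-17*t,1))
E
```

```text
board front edge x [128.9 131.5 132.3] rear [-2.3  5. ] top z 57.79 near front z 58.08
copper 33 [100.5  16.5]
tcp [-53.2  -0.6] [ 0.8  1.  -0.9]
pin 20 [ 537.9 -202.2   98.5]
[-0.21  0.32  1.55 -0.    1.28 -0.34] [613.9  -7.2 147.7]
-94.8 [ 520.6 -205.1]
-84.0 [ 530.9 -208.2]
-74.0 [ 540.9 -209.3]
-64.0 [ 550.9 -208.6]
-54.0 [ 560.7 -206.2]
-44.0 [ 569.9 -202.1]
-34.0 [ 578.2 -196.5]
-24.0 [ 585.4 -189.6]
-14.0 [ 591.4 -181.5]
-4.0 [ 595.8 -172.5]
4.0 [ 598.2 -164.8]
7.8 [ 598.9 -161.1]
9.0 [ 599.1 -159.9]
```

View pics/t5.png

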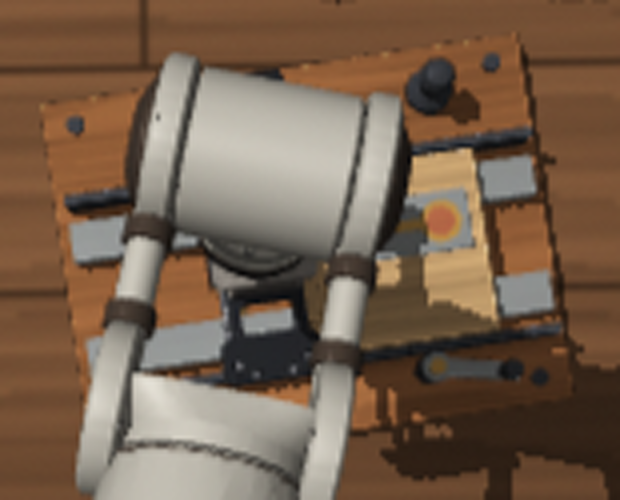

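The board is seated and the keeper, at crop (470,370), has not moved. I go over to the robot side of the pin, turning the tool on the way.

Call:
drive_tool:
  plan:
    - {"dp": [-11,-20,0],"twist": -10}
    - {"dp": [-22,-40,0],"twist": -20.3}
    - {"dp": [-33,-60,0],"twist": -30.6}
    - {"dp": [-44,-80,0],"twist": -40.9}
    - {"dp": [-55,-100,0],"twist": -51.2}
    - {"dp": [-66,-120,0],"twist": -61.5}
    - {"dp": [-77,-140,0],"twist": -71.8}
    - {"dp": [-88,-160,0],"twist": -82}
    - {"dp": [-99,-180,0],"twist": -92.3}
    - {"dp": [-109.3,-196.3,0],"twist": -102.3}

```text
t: 8.95
position: [504.0, -203.8, 147.2]
orientation: [[0.996, -0.09, -0.003], [-0.09, -0.996, 0.002], [-0.004, -0.002, -1.0]]
force: [0.1, -0.9, -0.5]
finger_gap: -0.001
grip_force: 0.0
```

Call:
drive_tool:
  plan:
    - {"dp": [0,0,-30],"twist": 0}
    - {"dp": [0,0,-60],"twist": 0}
    - {"dp": [0,0,-73],"twist": 0}
    - {"dp": [0,0,-73],"twist": 0}

```text
t: 9.45
position: [504.5, -203.0, 74.9]
orientation: [[0.996, -0.084, -0.003], [-0.084, -0.996, 0.002], [-0.003, -0.002, -1.0]]
force: [0.1, 1.0, 0.4]
finger_gap: 0.003
grip_force: 0.0
```

```bash
python3 w.py w2; python3 - <<'E'
from h import *
d=np.load("w.npz"); P=d["P"]; s=(P[...,2]>88)&(P[...,2]<106)&(np.hypot(P[...,0]-538,P[...,1]+202)<25)
print(s.sum(), np.round(np.c_[P[s].min(0),np.median(P[s],0),P[s].max(0)],1) if s.any() else "")
E
```

```text
[ 504.5 -203.    74.9] [[0.996, -0.084, -0.003], [-0.084, -0.996, 0.002], [-0.003, -0.002, -1.0]] [0.1 1.  0.4]
bar 5285 x [-18.   -5.5  -1.5] y [-44.7 -11.3  26. ] z 78.5
boardtop 38843 x [-11.9  54.5 130. ] y [-68.  -20.7  28.7] z 57.3
guides- 4801 x [-81.1  49.3 175.8] y [-80.1 -74.6 -70.6] z 55.8
1037 [[ 513.8  535.5  546.3]
 [-211.5 -201.6 -190.1]
 [  88.    97.2  106. ]]
```

Call:
drive_tool:
  plan:
    - {"dp": [8,-0.7,0],"twist": 0}
    - {"dp": [15,-1.3,0],"twist": 0}
    - {"dp": [20.1,-3.1,0],"twist": 5.4}
    - {"dp": [25.3,-4.4,0],"twist": 10.8}
    - {"dp": [30.3,-5.1,0],"twist": 15.8}
    - {"dp": [35.3,-5.5,0],"twist": 20.8}
    - {"dp": [40.3,-5.4,0],"twist": 25.8}
    - {"dp": [45.3,-4.8,0],"twist": 30.8}
    - {"dp": [50.3,-3.8,0],"twist": 35.8}
    - {"dp": [55.1,-2.4,0],"twist": 40.8}

```text
t: 10.75
position: [561.5, -206.6, 77.3]
orientation: [[0.807, 0.59, 0.0], [0.59, -0.807, -0.001], [-0.0, 0.001, -1.0]]
force: [-1.2, -0.1, 0.8]
finger_gap: 0.001
grip_force: 0.6
```

```bash
python3 w.py w3; python3 - <<'E'
from h import *
d=np.load("w.npz"); P=d["P"]
a=np.radians(-54); c=np.array([542.1,-151.7])+52*np.array([np.cos(a),np.sin(a)]); print(c)
s=(P[...,2]>90)&(P[...,2]<103)&(np.hypot(P[...,0]-c[0],P[...,1]-c[1])<18)
print(s.sum(), np.round(np.c_[P[s].min(0),np.median(P[s],0),P[s].max(0)],1) if s.any() else "")
E
```

```text
[ 561.5 -206.6   77.3] [[0.807, 0.59, 0.0], [0.59, -0.807, -0.001], [-0.0, 0.001, -1.0]] [-1.2 -0.1  0.8]
bar 3043 x [-17.9  -7.1  -1.6] y [-44.2 -25.6  -5.4] z 78.6
boardtop 43677 x [-10.7  70.4 130.5] y [-67.7 -11.5  62.6] z 57.3
guides+ 1672 x [123.  152.2 177.5] y [72.  74.6 80.3] z 55.6
guides- 4674 x [-85.2   5.3 175.1] y [-80.4 -73.7 -70.3] z 55.7
[ 572.66483312 -193.76888371]
919 [[ 560.9  573.   580.3]
 [-211.2 -193.8 -185.3]
 [  90.1   97.2  103. ]]
```

View pics/w3.png

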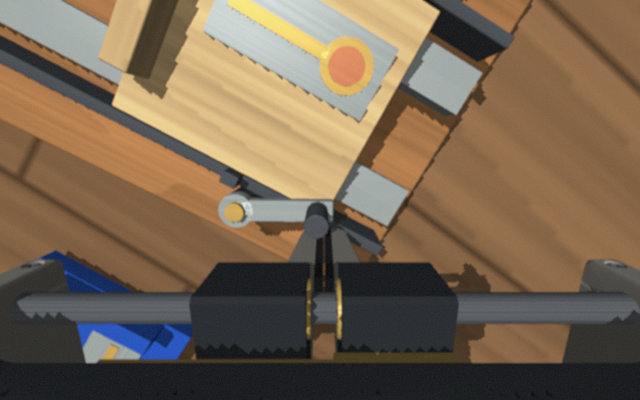

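The picture shows the pin at (318,215) centred on the closed tips, with the pivot at (235,210). The keeper is following, so I carry on.

Call:
drive_tool:
  plan:
    - {"dp": [4.7,1.9,0],"twist": 5}
    - {"dp": [9.2,4.1,0],"twist": 10}
    - {"dp": [13.5,6.8,0],"twist": 15}
    - {"dp": [17.5,9.7,0],"twist": 20}
    - {"dp": [21.2,13.0,0],"twist": 25}
    - {"dp": [24.7,16.6,0],"twist": 30}
    - {"dp": [27.8,20.5,0],"twist": 35}
    - {"dp": [30.7,24.7,0],"twist": 40}
    - {"dp": [33.0,29.1,0],"twist": 45}
    - {"dp": [35.1,33.7,0],"twist": 50}

```text
t: 12.05
position: [597.0, -173.2, 77.4]
orientation: [[0.069, 0.998, 0.002], [0.998, -0.069, -0.002], [-0.001, 0.002, -1.0]]
force: [2.1, -1.2, -0.5]
finger_gap: 0.003
grip_force: 0.7
```

Call:
drive_tool:
  plan:
    - {"dp": [1.3,3.8,0],"twist": 4}
    - {"dp": [2.4,7.7,0],"twist": 8}
    - {"dp": [2.8,9.6,0],"twist": 10}
    - {"dp": [3.0,10.6,0],"twist": 11.8}

```text
t: 12.55
position: [599.4, -162.2, 77.1]
orientation: [[-0.136, 0.991, 0.001], [0.991, 0.136, -0.001], [-0.001, 0.001, -1.0]]
force: [0.6, -0.8, 0.8]
finger_gap: 0.008
grip_force: 0.6
```

Call:
drive_tool:
  plan:
    - {"dp": [-0.1,0.8,0],"twist": 0}
    - {"dp": [-0.2,1.5,0],"twist": 0}
    - {"dp": [-0.2,1.5,0],"twist": 0}

```text
t: 12.92
position: [598.5, -160.4, 76.6]
orientation: [[-0.135, 0.991, -0.0], [0.991, 0.135, 0.0], [0.0, -0.0, -1.0]]
force: [0.8, -0.6, -0.1]
finger_gap: 0.007
grip_force: 0.5
```

Call:
drive_tool:
  plan:
    - {"dp": [-0.1,0.7,0],"twist": 0}
    - {"dp": [-0.2,1.4,0],"twist": 0}
    - {"dp": [-0.2,1.4,0],"twist": 0}

```text
t: 13.3
position: [598.5, -160.2, 76.7]
orientation: [[-0.135, 0.991, 0.0], [0.991, 0.135, -0.002], [-0.002, 0.0, -1.0]]
force: [0.3, -4.7, -2.2]
finger_gap: 0.007
grip_force: 2.7
```

Call:
drive_tool:
  plan:
    - {"dp": [-0.1,0.7,0],"twist": 0}
    - {"dp": [-0.1,0.7,0],"twist": 0}

```text
t: 13.55
position: [598.5, -160.1, 76.7]
orientation: [[-0.135, 0.991, 0.001], [0.991, 0.135, -0.003], [-0.003, 0.0, -1.0]]
force: [1.5, -6.5, -0.6]
finger_gap: 0.008
grip_force: 3.6
```

```bash
python3 w.py w4; python3 - <<'E'
from h import *
d=np.load("w.npz"); P=d["P"]
A=np.array([622.4,-59.9]); ex=np.array([.136,-.991]); ey=np.array([.991,.136])
X=(P[...,:2]-A)@ex; Y=(P[...,:2]-A)@ey; Z=P[...,2]
s=(Z>94)&(Z<102)&(np.hypot(X-80,Y+40)<14); print("pin",s.sum(),np.round([X[s].mean(),Y[s].mean()],1) if s.any() else "")
k=(Z>64)&(Z<70)&(Y>-85)&(Y<-50)&(abs(X-80)<20)
if k.sum()>20: print("keeper",k.sum(),np.round(np.polyfit(Y[k],X[k],1),3))
E
```

```text
[ 598.5 -160.1   76.7] [[-0.135, 0.991, 0.001], [0.991, 0.135, -0.003], [-0.003, 0.0, -1.0]] [ 1.5 -6.5 -0.6]
bar 6073 x [-18.   -9.7  -2.2] y [-43.5   0.5  44.2] z 78.8
boardtop 39399 x [-14.6  44.6 122.3] y [-67.8   4.3  67.9] z 57.3
guides+ 4761 x [-43.4  34.  175. ] y [70.5 75.2 80.5] z 55.8
guides- 3127 x [-43.2  14.1 116.9] y [-78.5 -73.8 -70.2] z 55.7
pin 721 [ 80.1 -38.8]
keeper 1460 [ 0.101 83.242]
```

The position holds while the force rises, so the stop is reached and the pin is at local (80, -39). I back away along bed +x, lift, and check.

Call:
drive_tool:
  plan:
    - {"dp": [0.7,-5,0],"twist": 0}
    - {"dp": [2,-15,0],"twist": 0}
    - {"dp": [4,-30,0],"twist": 0}
    - {"dp": [4,-30,50],"twist": 0}
    - {"dp": [4,-30,100],"twist": 0}
    - {"dp": [-30,-80,120],"twist": 0}
    - {"dp": [-80,-125,130],"twist": 0}
    - {"dp": [-120,-170,130],"twist": 0}
    - {"dp": [-150,-200,130],"twist": 0}
    - {"dp": [-150,-200,130],"twist": 0}

```text
t: 14.85
position: [446.1, -361.1, 206.8]
orientation: [[-0.13, 0.991, -0.0], [0.991, 0.13, -0.0], [-0.0, -0.0, -1.0]]
force: [-0.7, 0.5, -0.0]
finger_gap: 0.005
grip_force: 0.0
```

```bash
python3 t.py t9; python3 - <<'E'
from h import *
im=cam("top"); P=pts(im)
A=np.array([622.4,-59.9]); ex=np.array([.136,-.991]); ey=np.array([.991,.136])
X=(P[...,:2]-A)@ex; Y=(P[...,:2]-A)@ey; Z=P[...,2]
s=(Z>90)&(Z<104)&(np.hypot(X-80,Y+40)<25); print("pin",s.sum(),np.round([X[s].mean(),Y[s].mean()],1) if s.any() else "")
E
```

```text
board front edge x [126.  130.1 132.6] rear [-16.9 -10.2] top z 57.74 near front z 57.85
copper 33 [99.8 15.9]
tcp [ 273.3 -214.2] [ 0.3 -0.2 -0.2]
pin 18 [ 79.  -40.7]
```

View pics/t9.png

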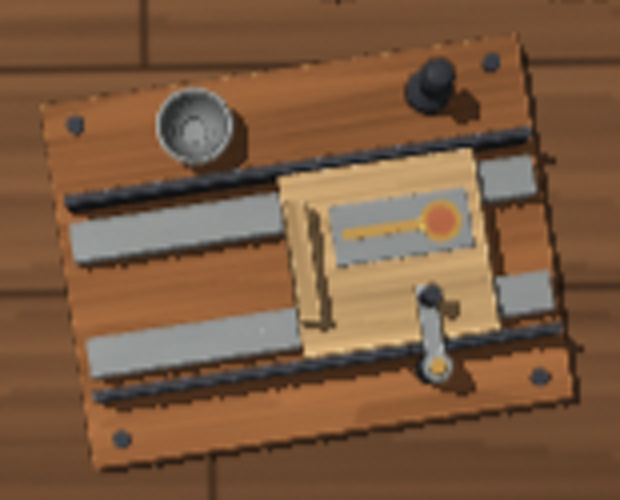

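The picture shows the board seated and level. The keeper lies across it, from the pivot at (437,367) to the pin at (430,293), and the bowl and stake have not moved. The arm is clear, so I hand in.

```bash
python3 -c "
from rig import robot
print(robot.sign_off())"
```

```text
the job is handed in; nothing more can be done
None
```

The board is down in its notches, the keeper lies across it at its stop, the bowl and stake beside the bed are where they were, and I handed the job in with the arm clear after about 15 s; the sign-off gave no verdict.

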